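# Bring the sleeve dispenser to the front of the carousel and hold it there

## Robot

A 6-joint arm with a two-finger parallel gripper is mounted at the origin on the work surface. World frame = base frame: x ahead of the robot, y to its left, z up, the work surface at z = 0. Lengths are in mm, angles in rad, forces in N, time in s.
With the tool pointing down it reaches from about 275 to 750 mm from the base axis. Payload 10.2 kg.
Tool frame: the origin (TCP) lies at the very end of the fingers, on their centre line; the grasp point (between the pads) lies r.grip_point_offset behind it (r.grip_point_offset is the distance from the TCP to the grasp point, in mm); z points along the fingers, x is the direction in which the jaws open and shut, and the axes are right-handed (so a half turn about z gives the same grasp; the last joint's range is limited). The gripper opens to 85 mm and grips with 20 to 120 N. Pads are 22 mm wide; open, the fingers measure 114 mm over their backs; the gripper's body (76 mm by 85 mm) begins 54 mm behind the grasp point. The pads swing forward as they close: fully open they stand 13 mm farther back than shut.
Start: joints at [-1.505, 0.313, 1.498, -0, 1.331, -0.223], TCP at [149.508, -503.268, 231.294] pointing down, gripper open.
Joint ranges: [-2.94, 2.94], [-0.97, 2.17], [0.19, 2.56], [-1.23, 4.37], [0.02, 3.11], [-2.88, 2.88]. Speed limits (rad/s): [2.39, 2.39, 3.01, 3.14, 3.14, 3.14].

## Interface

Orientations are given as a unit quaternion [x, y, z, w].
In Python, from station import status, optics, r gives the robot as it stands. The module is installed in compiled form; this text tells all that it offers.
- The arm moves only by the shell command python3 -m creep 'ROWS' [FORCE]. ROWS is JSON, one flat list of numbers, 7 for each row, row after row: the shift along the world's x, y, z in mm, then the turn, a rotation vector about the world's x, y, z in degrees, then the finger opening in mm, from 0 to 85.4. A call has 1 to 10 rows; each row shifts and turns the commanded pose from where the row before left it; what a row does not reach is not made up. A row lasts 1/12 s, in which the tool goes at most 41.7 mm and 7.16 degrees, less where a joint would pass 70% of its speed; a pose out of reach is approached as far as the arm can. A call is refused whole if a number of a shift passes 41.7 or a number of a turn 7.16, either way. A call with a gripper value outside its range is refused whole. The fingers move at their own pace and stop on an object; FORCE is the grip in N (left out, the last holds). Time passes only in rows, so rows that do not move let the fingers close. It gives the time, the measured TCP pose, the force and the opening at its end, in the units of the state.
- status.state(): the state, without advancing time (a new reading comes with each control period).
- optics.grab_frame(name): name is "scene" or "top" or "wrist"; returns (picture, depth): 420x560x3 uint8, red, green, blue; 420x560 float32, mm along the optical axis (not along the pixel's ray), 0 where there is no reading.
- optics.camera_params(name): a dict with "mtx" (3x3 intrinsics, pixels), "extrinsics" (4x4, takes a point from camera to world coordinates); the wrist camera has in their place "T_tool_cam" (4x4, takes a point from camera to tool coordinates, whose origin is the TCP and whose axes are the tool frame's). Camera axes: x right, y up, looking along -z (the intrinsics and any distortion apply to the point x, -y, -z); pixel columns grow to the right and rows downward; lengths in mm; the calibration is good to about 2 mm. A picture is of the moment at which its call begins: read the wrist's pose just before it. camera_params takes no time and is no camera call.
- r.close_job(): hands the job in, once; it reports no verdict.
The state is a dict: "clock": time; "joints": joint angles; "qvel": joint speeds; "joint_efforts": joint torques, N m; "position": TCP position; "orientation": TCP orientation; "ft_force": force on the tool from outside, world axes, zero at the start; "moment": the same for the moment, N m; "finger_gap": finger opening in mm.
Only numpy, scipy, OpenCV 4.12 (cv2) and the standard library are available. Lean on these libraries where they do the work, as an engineer would, in place of code of your own. Each camera call takes 0.05 s, during which the arm holds its last target.

## Task

On the splicing bench's carousel, the tallest canister is the sleeve dispenser with a swivelling chute on top: swivel the chute so that it points straight outward from the carousel's centre, and turn the carousel so that this canister stands in front, in line with the upright pointer on the carousel's stand. Finish while still holding: keep hold of the carousel or of what it carries with the fingers so that it stays still with the chute pointing at the pointer, and do not let go. Leave the drinking bottle, the side cutters and the splicing machine where they are.

Things in the scene. Friction and masses are not known exactly. Their poses are not given: they have to be found in the camera images.
- stand: Fixed black round stand of the carousel, 196 mm across, 14 mm high. Origin at the centre of its underside, on the table and on the carousel's vertical turning axis; z up. Its own -x axis points to the front, along a flat black tongue (30 mm wide, 8 mm high) that ends 165 mm from the axis and bears the pointer. Never moves; its place and yaw differ from run to run.
- turntable: Aluminium disc 230 mm across, 12 mm thick, underside 16 mm above the table. Origin on the turning axis at its underside, z up. Its own -x axis points to the dispenser: in front when its yaw equals the stand's. Turns easily (friction 0.03 N m, no detents or spring), the shorter way to the front is always free. Fixed on it: four canisters, a steel centre post 24 mm across, top 78 mm up.
- pointer (a point): Top of the pointer: an upright steel fin, 8 x 6 mm, top 48 mm above the table, on the stand's tongue 152 mm from the carousel's axis.
- dispenser (a point): Centre of the sleeve dispenser's lid top, 128 mm above the table, 78 mm from the carousel's axis: the tallest of four white canisters with grey lids (57 mm across, fixed on the turntable 90 degrees apart, on a circle of 78 mm radius). The other three are plain, lid tops 90, 100 and 110 mm above the table.
- chute (a joint): Angle of the swivelling chute cap about the dispenser's vertical axis, rad, relative to the turntable: 0 = chute points straight outward from the carousel's centre, positive = turned counterclockwise seen from above. Starts between 0.6 and 1.6; light friction (0.03 N m), stays where left; stops at +-2.6.
- chute_grip (a point): Point on the dispenser's and cap's vertical axis where the grip bar is pinched: 158 mm above the table, 78 mm from the carousel's axis. The white bar is 12 mm thick, 40 mm long (20 mm either side of the axis), 40 mm high (134 to 174 mm above the table), over a disc 40 mm across; pinch it across its 12 mm from above. The point turns with the cap: its own -x axis points along the chute, z up.
- chute_tip (a point): Mouth of the chute, a small white open trough 20 mm wide that begins at the outer end of the grip bar and slopes gently down; this point is 59 mm from the cap's axis, about 136 mm above the table. It reaches only to one side of the cap and so shows where the chute points.
- drink: Bystander: purple drinking bottle 68 mm across and about 185 mm high, standing upright left of the carousel. Origin at the centre of its underside.
- cutters: Bystander: side cutters with yellow handles, about 160 mm long, 16 mm high, lying flat left of and nearer than the carousel. Origin at the pivot, on the table; its handles point to its own -x.
- splicer: Bystander: black fibre splicing machine, about 155 x 190 mm and 135 mm high with its carrying handle, right of the carousel. Origin at the centre of its underside.

How it is judged (in metres and radians):
At the end, for the whole second after the job is handed in: The dispenser's axis is within 7.8 mm (0.1 rad of turn) of the line from the stand's centre to the pointer, on the front side; chute outward within 0.14 rad; turntable still (below 0.08 rad/s); fingers still holding the turntable or what it carries with over 1.5 N (y of chute_grip in the frame of stand between -0.0078 and 0.0078 m and x of chute_grip in the frame of stand below -0.06 m and value of joint chute between -0.14 and 0.14 rad and angular speed of turntable below 0.08 rad/s and contact force between the fingers and turntable above 1.5 N); the arm keeps its last pose, push and grip.
It fails at once if the drinking bottle moved more than 25 mm (distance of drink from where it was at the start of the episode above 0.025 m).
It fails at once if the side cutters moved more than 25 mm (distance of cutters from where it was at the start of the episode above 0.025 m).
It fails at once if the splicing machine moved more than 25 mm (distance of splicer from where it was at the start of the episode above 0.025 m).
It also fails if it takes over 67 s, if anything falls off the work surface, if the arm or the gripper's body presses on something with over 40 N, if the wrist force passes 120 N, or if a joint passes its speed limit or range.

## Working session

There is one attempt and no reset: what is moved stays moved. The work goes in short steps, Python scripts to look and compute and a shell command to move; the robot and the scene stay as the last step left them, time stands still between calls to the robot, and variables do not carry over. Pictures are saved under pics/ and viewed, and the job is handed in when it is done.

```bash
mkdir -p pics; python3 - <<'E'
from station import status, optics, r
import cv2, numpy as np
print(status.state()); print(r.grip_point_offset)
for n in ("scene","top"):
    p,d=optics.grab_frame(n); cv2.imwrite(f"pics/{n}0.png",p[:,:,::-1]); np.save(f"pics/{n}0.npy",d)
    c=optics.camera_params(n); print(n,c)
print(optics.camera_params("wrist"))
E
```

```text
{'clock': 0.0, 'joints': array([-1.50539071e+00,  3.13440109e-01,  1.49846012e+00,  1.57359674e-05,
        1.33099175e+00, -2.23401508e-01]), 'qvel': array([ 0.0013957 ,  0.0012901 ,  0.00123211, -0.00070407,  0.00192757,
       -0.00072627]), 'joint_efforts': array([-4.32174802e-04, -4.12270081e+01, -2.59745461e+01, -2.07594721e-04,
        4.13996866e-03, -1.84297625e-05]), 'position': array([ 149.498486  , -502.99012007,  230.73146329]), 'orientation': array([ 8.01500100e-01, -5.97994287e-01, -4.15885468e-04, -4.99163933e-04]), 'ft_force': array([-0.77205061, -0.74335506,  0.70677383]), 'moment': array([-0.04882669, -0.00949235, -0.00710751]), 'finger_gap': 85.9487455668614}
18.700000000000003
scene {'mtx': array([[404.75225281,   0.        , 283.19893692],
       [  0.        , 404.75225281, 213.75782991],
       [  0.        ,   0.        ,   1.        ]]), 'extrinsics': array([[-4.87165492e-01, -7.16328957e-01,  4.99542400e-01,
         9.96220166e+02],
       [ 8.73281588e-01, -3.94995483e-01,  2.85232950e-01,
         2.34992407e+02],
       [-7.00362977e-03,  5.75196831e-01
[... 473 characters left out ...]
436e+01],
       [-2.35611100e-03,  9.39144725e-02,  9.95577481e-01,
         1.26647229e+03],
       [ 0.00000000e+00,  0.00000000e+00,  0.00000000e+00,
         1.00000000e+00]])}
{'mtx': array([[336.8869798 ,   0.        , 280.48801155],
       [  0.        , 336.8869798 , 210.04688494],
       [  0.        ,   0.        ,   1.        ]]), 'T_tool_cam': array([[ 9.99999988e-01, -2.37380009e-06, -1.55471291e-04,
         2.99051733e-01],
       [-4.36320143e-05, -9.63993751e-01, -2.65924886e-01,
        -6.69816536e+01],
       [-1.49242100e-04,  2.65924890e-01, -9.63993740e-01,
        -1.43000306e+02],
       [ 0.00000000e+00,  0.00000000e+00,  0.00000000e+00,
         1.00000000e+00]])}
```

View pics/scene0.png

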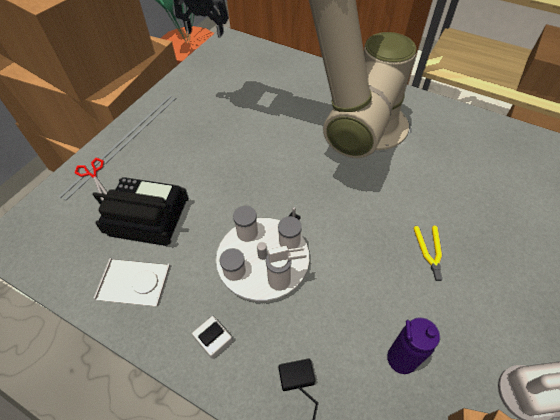

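View pics/top0.png

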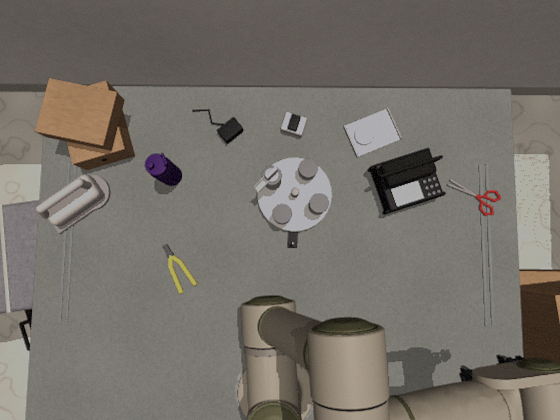

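The top view shows the disc centred near (295,193), the tongue and pointer at (293,240), and the dispenser with its chute near (268,180). Next I'll enlarge it and measure.

```bash
cat > h.py <<'E'
import cv2, numpy as np
from station import optics
def ray(n,u,v,z,T=None):
    c=optics.camera_params(n); K=c["mtx"]; E=c["extrinsics"] if T is None else T@c["T_tool_cam"]
    d=E[:3,:3]@np.array([(u-K[0,2])/K[0,0],-(v-K[1,2])/K[1,1],-1.]); o=E[:3,3]
    return o+d*(z-o[2])/d[2]
def proj(n,P,T=None):
    c=optics.camera_params(n); K=c["mtx"]; E=c["extrinsics"] if T is None else T@c["T_tool_cam"]
    q=E[:3,:3].T@(np.array(P)-E[:3,3]); q=[q[0],-q[1],-q[2]]
    return K[0,0]*q[0]/q[2]+K[0,2],K[1,1]*q[1]/q[2]+K[1,2]
def cloud(n,d,T=None):
    c=optics.camera_params(n); K=c["mtx"]; E=c["extrinsics"] if T is None else T@c["T_tool_cam"]
    v,u=np.mgrid[:420,:560]
    P=np.stack([(u-K[0,2])/K[0,0]*d,-(v-K[1,2])/K[1,1]*d,-d],-1)
    return P@E[:3,:3].T+E[:3,3]
E
python3 - <<'E'
from h import *
p=cv2.imread("pics/top0.png"); d=np.load("pics/top0.npy")
cv2.imwrite("pics/topz.png",cv2.resize(p[145:255,235:355],None,fx=5,fy=5,interpolation=cv2.INTER_CUBIC))
C=cloud("top",d); z=C[...,2]
sub=(slice(140,260),slice(235,355))
for lo,hi,nm in [(20,34,"disc"),(84,95,"c90"),(95,105,"c100"),(105,116,"c110"),(122,131,"lid128"),(131,180,"cap"),(36,54,"ptr"),(68,82,"post")]:
    m=np.zeros(z.shape,bool); m[sub]=(z[sub]>lo)&(z[sub]<hi); Q=C[m]
    if len(Q): print(nm,len(Q),Q.mean(0).round(1),Q.min(0).round(1),Q.max(0).round(1))
g=cv2.cvtColor(p,cv2.COLOR_BGR2HSV)
E
```

```text
disc 2850 [592.7 -53.5  27.3] [ 485.3 -166.5   20. ] [713.5  61.9  34. ]
c90 302 [660.8 -85.1  89.5] [ 507.6 -118.1   84. ] [694.3  28.4  94.9]
c100 316 [532.1 -19.5  99.7] [ 504.1 -148.1   95. ] [642.4  31.  105. ]
c110 302 [ 562.1 -115.8  109.1] [ 532.8 -148.   105. ] [622.4  27.7 115.6]
lid128 129 [632.2  15.6 127.5] [591.9  -9.7 122.4] [664.5  60.6 131. ]
cap 266 [624.4  26.4 147.5] [588.   -9.7 131. ] [657.5  65.5 177.1]
ptr 71 [590.7 -53.7  45.2] [ 442.8 -136.7   36.2] [666.   30.   53.9]
post 77 [600.  -44.4  76. ] [ 503.6 -109.6   68.1] [663.1  31.9  81.9]
```

View pics/topz.png

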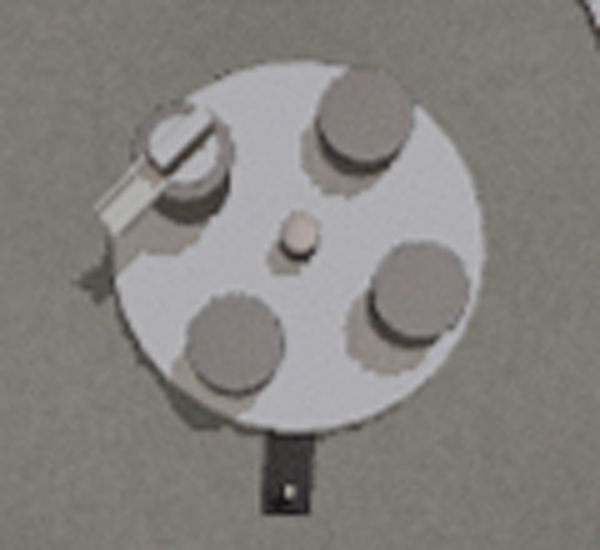

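```bash
python3 - <<'E'
from h import *
R=lambda u,v,z: ray("top",235+u/5-.4,145+v/5-.4,z)[:2]
P={"c90":R(364,117,90),"c100":R(235,342,100),"c110":R(419,290,110),"disc":R(299,247,28),"post":R(299,232,78),"ptr":R(289,491,48),"bar":R(182,139,174),"tip":R(107,220,138)}
for k,v in P.items(): print(k,v.round(1))
c=(P["c90"]+P["c100"])/2; print("c",c)
# lsq centre + angle from 3 lids & disc
from scipy.optimize import least_squares
f=lambda x: np.concatenate([np.array(x[:2])+78*np.array([np.cos(x[2]+o),np.sin(x[2]+o)])-P[k] for k,o in (("c90",np.pi),("c100",0),("c110",np.pi/2),)]+[(P["disc"]-x[:2])])
s=least_squares(f,[*c,np.arctan2(*(P["c100"]-c)[::-1])]); print(s.x,s.fun.round(1))
cc=s.x[:2]
for o in (-1,1): print("disp cand",cc+78*np.array([np.cos(s.x[2]+o*np.pi/2),np.sin(s.x[2]+o*np.pi/2)]))
a=lambda v:np.arctan2(v[1],v[0])
w=lambda t:(t+np.pi)%(2*np.pi)-np.pi
D=cc+78*np.array([np.cos(s.x[2]-np.pi/2),np.sin(s.x[2]-np.pi/2)])
print("front",a(P["ptr"]-cc),np.linalg.norm(P["ptr"]-cc),"disp ang",a(D-cc),"bar ang",a(P["bar"]-cc),"chute dir",a(P["tip"]-D),a(P["tip"]-P["bar"]),"chute",w(a(P["tip"]-D)-a(D-cc)))
E
```

```text
c90 [664.3 -89.6]
c100 [530.1 -14.8]
c110 [ 559.6 -119.9]
disc [596.2 -53.5]
post [597.7 -52.1]
ptr [446.1 -47.4]
bar [633.5  14.5]
tip [594.5  57.2]
c [597.16463092 -52.22568282]
[597.02513751 -52.43353353   2.63367798] [ 0.9 -0.7 -1.2  0.3 -0.5 -0.6 -0.8 -1.1]
disp cand [634.96092372  15.71979452]
disp cand [ 559.0893513  -120.58686158]
front 3.108584065340574 151.04400274769176 disp ang 1.0628816487478991 bar ang 1.0717913175777756 chute dir 2.343334513604254 2.3105431453776086 chute 1.280452864856355
```

```bash
python3 -m creep '[27,28.8,1,0,0,-3.5,85, 27,28.8,1,0,0,-3.5,85, 27,28.8,1,0,0,-3.5,85, 27,28.8,1,0,0,-3.5,85, 27,28.8,1,0,0,-3.5,85, 27,28.8,1,0,0,-3.5,85, 27,28.8,1,0,0,-3.5,85, 27,28.8,1,0,0,-3.5,85, 27,28.8,1,0,0,-3.5,85]' 40 && python3 -m creep '[27,28.8,1,0,0,-3.5,85, 27,28.8,1,0,0,-3.5,85, 27,28.8,1,0,0,-3.5,85, 27,28.8,1,0,0,-3.5,85, 27,28.8,1,0,0,-3.5,85, 27,28.8,1,0,0,-3.5,85, 27,28.8,1,0,0,-3.5,85, 27,28.8,1,0,0,-3.5,85, 27,28.8,1,0,0,-3.5,85, 0,0,0,0,0,0,85]'
cat >> h.py <<'E'
from scipy.spatial.transform import Rotation as Ro
def tool(s):
    T=np.eye(4); T[:3,:3]=Ro.from_quat(s["orientation"]).as_matrix(); T[:3,3]=s["position"]; return T
E
python3 - <<'E'
from h import *
from station import status
s=status.state(); T=tool(s); print(s["clock"],s["position"],s["joints"],"yaw",np.arctan2(T[1,0],T[0,0]),T[:3,2])
p,d=optics.grab_frame("wrist"); cv2.imwrite("pics/w1.png",p[:,:,::-1]); np.save("pics/w1.npy",d); np.save("pics/w1T.npy",T)
C=cloud("wrist",d,T); z=C[...,2]
m=(z>169)&(z<180)&(np.hypot(C[...,0]-635,C[...,1]-16)<60); Q=C[m]; print(m.sum(),Q.mean(0))
if m.sum()>20:
    rct=cv2.minAreaRect(Q[:,:2].astype(np.float32)); print(rct, cv2.boxPoints(rct))
for l,h in((131,139),):
    m=(z>l)&(z<h)&(np.hypot(C[...,0]-635,C[...,1]-16)<80); print(C[m].mean(0),m.sum())
for P in([635,16,174],[597,-52.4,78]): print(proj("wrist",P,T))
E
```

```text
clock: 0.85
position: [393.4, -242.3, 240.3]
orientation: [-0.608, 0.794, 0.0, -0.0]
ft_force: [-0.0, -0.5, -0.2]
finger_gap: 85.0
clock: 1.68
position: [637.9, 20.1, 247.4]
orientation: [-0.372, 0.928, 0.001, -0.0]
ft_force: [-0.5, 0.0, 0.2]
finger_gap: 84.9
1.6833 [637.91540587  20.0821893  247.43376451] [-1.52390524e-01  5.63664771e-01  1.08440719e+00  1.51592697e-03
  1.49480447e+00  2.22740965e+00] yaw -2.379916634976318 [-0.00103935  0.0016889  -0.99999803]
1017 [635.89581901  13.79966088 174.18386214]
((635.2112426757812, 14.601760864257812), (11.59138298034668, 39.79783630371094), 44.15864181518555) [[617.1908     24.839964 ]
 [644.9159     -3.7115483]
 [653.2317      4.363558 ]
 [625.5066     32.91507  ]]
[625.96119829  24.34431656 134.4744419 ] 1578
(np.float64(287.2915060818963), np.float64(219.57805365649585))
(np.float64(365.8937075744966), np.float64(165.11591922533577))
```

View pics/w1.png

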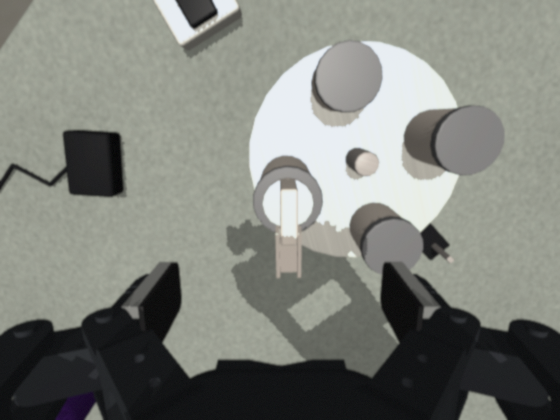

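The wrist view shows the bar at (289,212) running straight down the image to the chute mouth at (288,275). So the jaws are already nearly across it. Next I centre, descend and pinch.

```bash
python3 -m creep '[-2.7,-5.5,0,0,0,0.5,85, 0,0,-20,0,0,0,85, 0,0,-20,0,0,0,85, 0,0,-20,0,0,0,85, 0,0,-20,0,0,0,85, 0,0,-16,0,0,0,85, 0,0,-12,0,0,0,85, 0,0,0,0,0,0,85, 0,0,0,0,0,0,85]'
python3 - <<'E'
from h import *
from station import status
s=status.state(); T=tool(s);print(s["position"],np.arctan2(T[1,0],T[0,0]))
p,d=optics.grab_frame("wrist"); cv2.imwrite("pics/w2.png",p[:,:,::-1])
E
```

```text
clock: 2.48
position: [632.2, 8.3, 141.7]
orientation: [-0.375, 0.927, 0.0, -0.0]
ft_force: [0.3, 0.3, 0.2]
finger_gap: 85.4
[632.1838382    8.30541412 141.69174901] -2.3737887466839576
```

View pics/w2.png

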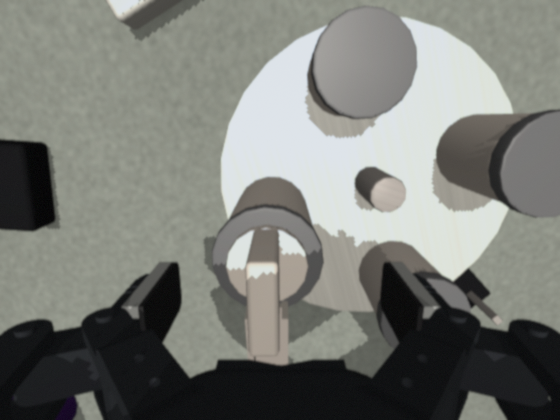

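The bar sits at column ~263, left of centre at 280. This agrees with the measured 7 mm offset, so I correct it and close.

```bash
python3 -m creep '[3,6.3,-2,0,0,0,85, 0,0,0,0,0,0,85, 0,0,0,0,0,0,85]'; python3 -m creep '[0,0,0,0,0,0,30, 0,0,0,0,0,0,15, 0,0,0,0,0,0,5, 0,0,0,0,0,0,5, 0,0,0,0,0,0,5, 0,0,0,0,0,0,5, 0,0,0,0,0,0,5, 0,0,0,0,0,0,5, 0,0,0,0,0,0,5]' 40
python3 - <<'E'
from h import *
from station import status
s=status.state(); T=tool(s);print(s["position"],np.arctan2(T[1,0],T[0,0]),s["ft_force"],s["finger_gap"])
p,d=optics.grab_frame("wrist"); cv2.imwrite("pics/w3.png",p[:,:,::-1])
E
```

```text
clock: 2.78
position: [636.0, 16.2, 139.8]
orientation: [-0.375, 0.927, -0.0, 0.0]
ft_force: [0.6, -0.2, -0.3]
finger_gap: 85.3
clock: 3.53
position: [635.6, 15.1, 139.4]
orientation: [-0.375, 0.927, -0.0, -0.001]
ft_force: [-2.4, -4.3, 0.9]
finger_gap: 11.4
[635.57927894  15.09350418 139.44808586] -2.3731476839539076 [-2.44420498 -4.32843323  0.92597453] 11.375634241116241
```

View pics/w3.png

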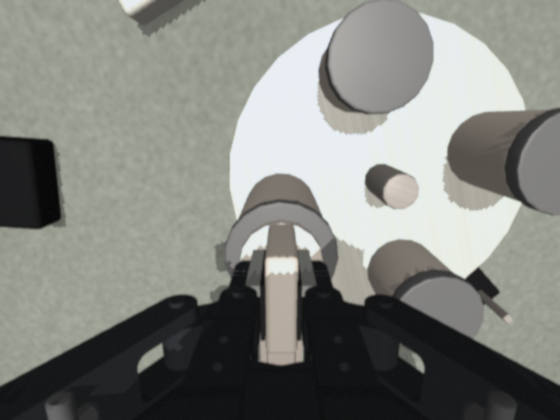

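Pinched at 11.4 mm, with the chute between the pads. Next I compute the arc about the carousel axis.

```bash
python3 - <<'E'
import numpy as np
c=np.array([597,-52.4]); a=np.linspace(1.051,3.109,41); P=c+77.8*np.c_[np.cos(a),np.sin(a)]
D=np.diff(np.round(P,1),axis=0).round(1)
for k in range(4): print(", ".join(f"{x:g},{y:g},0,0,0,1.1,5" for x,y in D[10*k:10*k+10]), P[10*k+10].round(1))
E
```

```text
-3.5,1.9,0,0,0,1.1,5, -3.6,1.7,0,0,0,1.1,5, -3.7,1.6,0,0,0,1.1,5, -3.8,1.3,0,0,0,1.1,5, -3.8,1.1,0,0,0,1.1,5, -3.9,1,0,0,0,1.1,5, -3.9,0.7,0,0,0,1.1,5, -4,0.5,0,0,0,1.1,5, -4,0.4,0,0,0,1.1,5, -4,0.1,0,0,0,1.1,5 [597.4  25.4]
-4,-0.1,0,0,0,1.1,5, -4,-0.3,0,0,0,1.1,5, -4,-0.5,0,0,0,1.1,5, -3.9,-0.7,0,0,0,1.1,5, -3.9,-0.9,0,0,0,1.1,5, -3.8,-1.1,0,0,0,1.1,5, -3.8,-1.2,0,0,0,1.1,5, -3.7,-1.5,0,0,0,1.1,5, -3.7,-1.7,0,0,0,1.1,5, -3.5,-1.9,0,0,0,1.1,5 [559.1  15.5]
-3.5,-2,0,0,0,1.1,5, -3.3,-2.2,0,0,0,1.1,5, -3.2,-2.4,0,0,0,1.1,5, -3.1,-2.6,0,0,0,1.1,5, -3,-2.7,0,0,0,1.1,5, -2.8,-2.8,0,0,0,1.1,5, -2.6,-3,0,0,0,1.1,5, -2.5,-3.1,0,0,0,1.1,5, -2.4,-3.3,0,0,0,1.1,5, -2.1,-3.3,0,0,0,1.1,5 [530.6 -11.9]
-2,-3.5,0,0,0,1.1,5, -1.9,-3.6,0,0,0,1.1,5, -1.6,-3.6,0,0,0,1.1,5, -1.4,-3.8,0,0,0,1.1,5, -1.3,-3.8,0,0,0,1.1,5, -1,-3.8,0,0,0,1.1,5, -0.8,-3.9,0,0,0,1.1,5, -0.7,-4,0,0,0,1.1,5, -0.4,-4,0,0,0,1.1,5, -0.3,-4,0,0,0,1.1,5 [519.2 -49.9]
```

```bash
python3 -m creep '[-3.5,1.9,0,0,0,1.1,5, -3.6,1.7,0,0,0,1.1,5, -3.7,1.6,0,0,0,1.1,5, -3.8,1.3,0,0,0,1.1,5, -3.8,1.1,0,0,0,1.1,5, -3.9,1,0,0,0,1.1,5, -3.9,0.7,0,0,0,1.1,5, -4,0.5,0,0,0,1.1,5, -4,0.4,0,0,0,1.1,5, -4,0.1,0,0,0,1.1,5]' 40
```

```text
clock: 4.42
position: [597.6, 25.2, 139.5]
orientation: [-0.463, 0.886, -0.001, -0.0]
ft_force: [1.1, -7.5, -0.3]
finger_gap: 11.0
```

Force is small and the arm is tracking well, so I continue.

```bash
python3 -m creep '[-4,-0.1,0,0,0,1.1,5, -4,-0.3,0,0,0,1.1,5, -4,-0.5,0,0,0,1.1,5, -3.9,-0.7,0,0,0,1.1,5, -3.9,-0.9,0,0,0,1.1,5, -3.8,-1.1,0,0,0,1.1,5, -3.8,-1.2,0,0,0,1.1,5, -3.7,-1.5,0,0,0,1.1,5, -3.7,-1.7,0,0,0,1.1,5, -3.5,-1.9,0,0,0,1.1,5]'
python3 -m creep '[-3.5,-2,0,0,0,1.1,5, -3.3,-2.2,0,0,0,1.1,5, -3.2,-2.4,0,0,0,1.1,5, -3.1,-2.6,0,0,0,1.1,5, -3,-2.7,0,0,0,1.1,5, -2.8,-2.8,0,0,0,1.1,5, -2.6,-3,0,0,0,1.1,5, -2.5,-3.1,0,0,0,1.1,5, -2.4,-3.3,0,0,0,1.1,5, -2.1,-3.3,0,0,0,1.1,5]'
```

```text
clock: 5.25
position: [559.7, 15.6, 139.4]
orientation: [-0.546, 0.838, -0.001, 0.001]
ft_force: [3.2, -5.0, -1.7]
finger_gap: 11.4
clock: 6.08
position: [531.1, -11.1, 139.4]
orientation: [-0.623, 0.782, -0.001, 0.001]
ft_force: [3.2, -1.2, -0.9]
finger_gap: 11.3
```

```bash
python3 -m creep '[-2,-3.5,0,0,0,1.1,5, -1.9,-3.6,0,0,0,1.1,5, -1.6,-3.6,0,0,0,1.1,5, -1.4,-3.8,0,0,0,1.1,5, -1.3,-3.8,0,0,0,1.1,5, -1,-3.8,0,0,0,1.1,5, -0.8,-3.9,0,0,0,1.1,5, -0.7,-4,0,0,0,1.1,5, -0.4,-4,0,0,0,1.1,5, -0.3,-4,0,0,0,1.1,5]'
python3 -m creep '[0,0,0,0,0,0,5, 0,0,0,0,0,0,5, 0,0,0,0,0,0,5, 0,0,0,0,0,0,5]'
python3 - <<'E'
from h import *
from station import status
s=status.state(); T=tool(s);y=np.arctan2(T[1,0],T[0,0]); print(s["position"],y,s["ft_force"],s["finger_gap"])
for n in("wrist","top","scene"):
    p,d=optics.grab_frame(n); cv2.imwrite(f"pics/{n}4.png",p[:,:,::-1]); np.save(f"pics/{n}4.npy",d)
    if n=="wrist": np.save("pics/w4T.npy",T)
    if n!="wrist":
        q=p[145:255,235:355] if n=="top" else p[190:310,200:330]
        cv2.imwrite(f"pics/{n}4z.png",cv2.resize(q[:,:,::-1],None,fx=5,fy=5,interpolation=cv2.INTER_CUBIC))
E
```

```text
clock: 6.92
position: [519.1, -48.7, 139.5]
orientation: [-0.696, 0.718, 0.0, 0.0]
ft_force: [-0.5, 1.3, 1.4]
finger_gap: 11.7
clock: 7.25
position: [519.2, -48.8, 139.4]
orientation: [-0.695, 0.719, 0.0, -0.0]
ft_force: [-3.4, 0.1, 4.9]
finger_gap: 11.6
[519.15510071 -48.80001813 139.43225654] -1.6048661827056614 [-3.39862933  0.07113109  4.91853354] 11.560185738896172
```

View pics/wrist4.png

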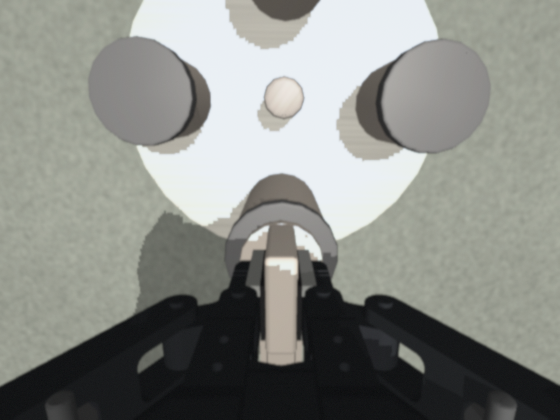

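View pics/top4z.png

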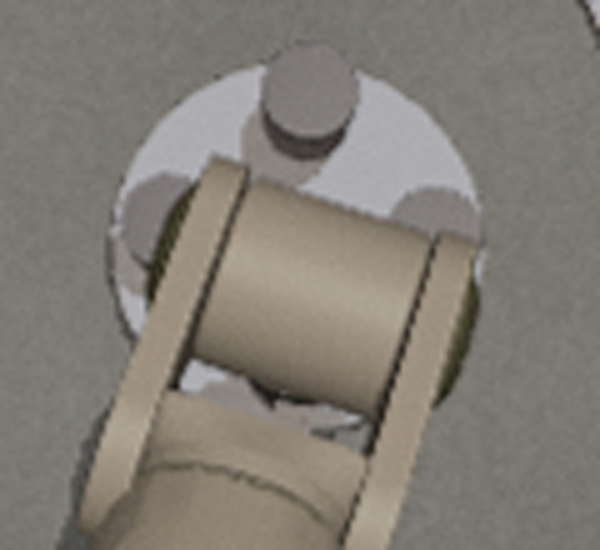

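View pics/scene4z.png

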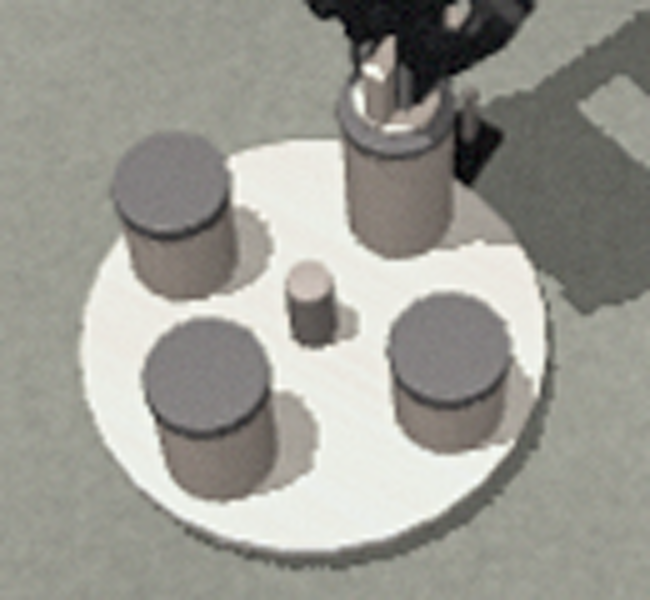

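The wrist view shows the bar at column ~281 and the centre post at (284,97), almost in line. The scene view shows the pointer at about (294,209), right behind the dispenser. I check this numerically across views.

```bash
python3 - <<'E'
from h import *
T=np.load("pics/w4T.npy")
a=lambda v:np.arctan2(v[1],v[0])
R=lambda u,v,z: ray("wrist",u,v,z,T)[:2]
post=R(284,97,78); print("post wrist",post)
# canister lids left (100?) right (90) : lid heights
d=np.load("pics/wrist4.npy"); C=cloud("wrist",d,T)
print("lid heights",C[90,140],C[90,435])
L=R(140.5,91.5,C[90,140,2]);Rr=R(436,97,C[90,435,2]); print(L,Rr,"mid",(L+Rr)/2,"axis dir -> front",a(L-Rr)+np.pi/2)
print("scene post top", ray("scene",200+310/5-.4,190+278/5-.4,78)[:2])
# far & left lid in top
print("top far lid", ray("top",235+311/5-.4,145+90/5-.4,110)[:2])
p=cv2.imread("pics/scene0.png"); cv2.imwrite("pics/s0z.png",cv2.resize(p[200:240,275:325],None,fx=12,fy=12,interpolation=cv2.INTER_CUBIC))
w=cv2.imread("pics/w1.png"); cv2.imwrite("pics/w1z.png",cv2.resize(w[215:275,405:480],None,fx=8,fy=8,interpolation=cv2.INTER_CUBIC))
E
```

```text
post wrist [597.26405484 -53.8743526 ]
lid heights [602.78889486  23.53850787  90.60902002] [ 596.81457462 -130.62120288  100.63210739]
[602.02056193  23.3801584 ] [ 593.39782578 -131.4316763 ] mid [597.70919385 -54.02575895] axis dir -> front 3.085951972193583
scene post top [597.22184905 -52.53689904]
top far lid [675.63555905 -57.82466771]
```

View pics/s0z.png

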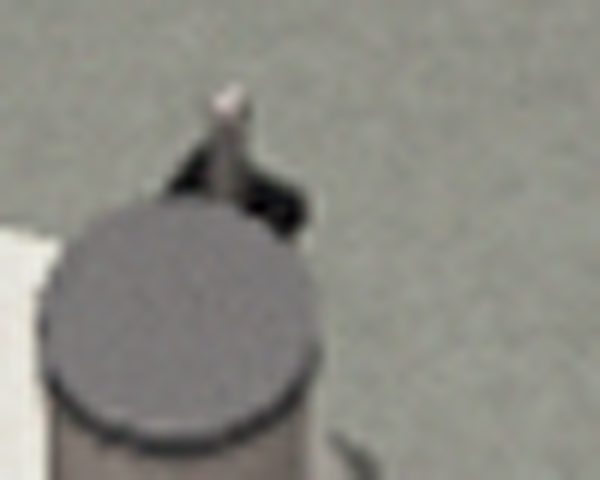

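View pics/w1z.png

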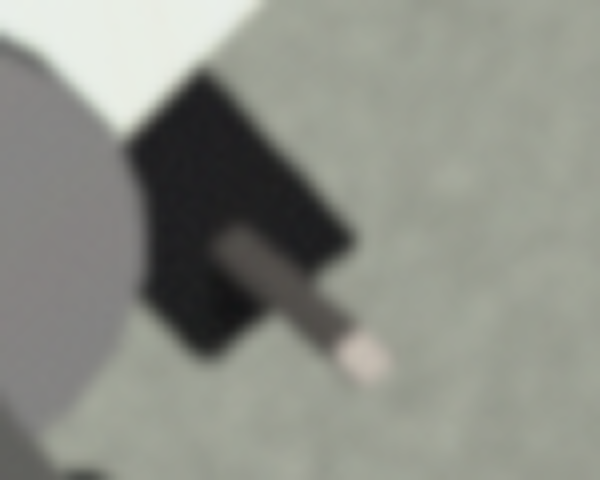

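```bash
python3 - <<'E'
from h import *
T=np.load("pics/w1T.npy")
print("ptr scene",ray("scene",275+228/12-.4,200+100/12-.4,48)[:2])
print("ptr wrist",ray("wrist",405+366/8-.4,215+357/8-.4,48,T)[:2], "post wrist1",ray("wrist",367,162,78,T)[:2])
E
```

```text
ptr scene [445.85444391 -47.872527  ]
ptr wrist [444.66967433 -48.34936027] post wrist1 [598.16176912 -54.77732923]
```

All views agree within about 2 mm: the turntable is ~0.02 rad short of the front line. I make a final 1.6 mm trim and recheck.

```bash
python3 -m creep '[0,-0.8,0,0,0,0,5, 0,-0.8,0,0,0,0,5, 0,0,0,0,0,0,5, 0,0,0,0,0,0,5, 0,0,0,0,0,0,5, 0,0,0,0,0,0,5]'
python3 - <<'E'
from h import *
from station import status
s=status.state(); T=tool(s);y=np.arctan2(T[1,0],T[0,0]); print(s["clock"],s["position"],"chute heading",y-np.pi/2+2*np.pi,s["ft_force"],s["finger_gap"],abs(s["qvel"]).max())
p,d=optics.grab_frame("wrist"); cv2.imwrite("pics/wrist5.png",p[:,:,::-1]); C=cloud("wrist",d,T)
# lid centres by height mask + enclosing circle
z=C[...,2]; L=[]
for lo,hi,x in((85,95,150),(96,105,430)):
    m=((z>lo)&(z<hi)).astype(np.uint8); m[200:]=0; m[:20]=0
    m=cv2.morphologyEx(m,cv2.MORPH_OPEN,np.ones((9,9)))
    ct=max(cv2.findContours(m,0,2)[0],key=cv2.contourArea); (u,v),rr=cv2.minEnclosingCircle(ct); P=ray("wrist",u,v,(lo+hi)/2,T)[:2]; print(u,v,rr,P); L.append(P)
e=L[0]-L[1]; print("disp heading",np.arctan2(e[1],e[0])+np.pi/2,np.linalg.norm(e))
p,_=optics.grab_frame("scene"); cv2.imwrite("pics/scene5.png",p[:,:,::-1])
E
```

```text
clock: 7.9
position: [519.1, -50.4, 139.4]
orientation: [-0.695, 0.719, 0.0, -0.0]
ft_force: [-5.5, 0.5, 6.0]
finger_gap: 11.7
7.9 [519.08214562 -50.3998246  139.39765232] chute heading 3.1076873276842867 [-5.5334831   0.52215024  5.99342484] 11.730078893178343 0.0020194721019356756
138.0457763671875 94.4177474975586 57.07453155517578 [600.52438563  23.56218293]
431.2337341308594 92.76627349853516 59.87810134887695 [ 595.47139394 -130.42290598]
disp heading 3.108789612807361 154.06797308188354
```

View pics/wrist5.png

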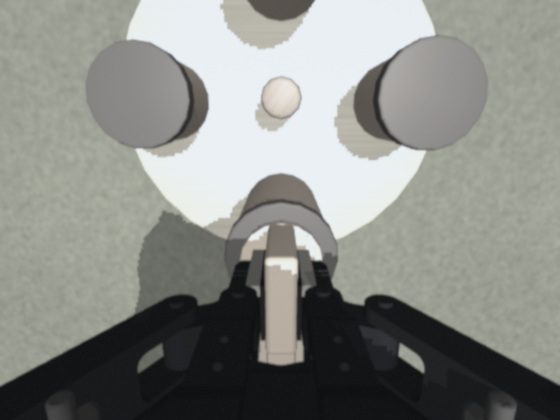

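View pics/scene5.png

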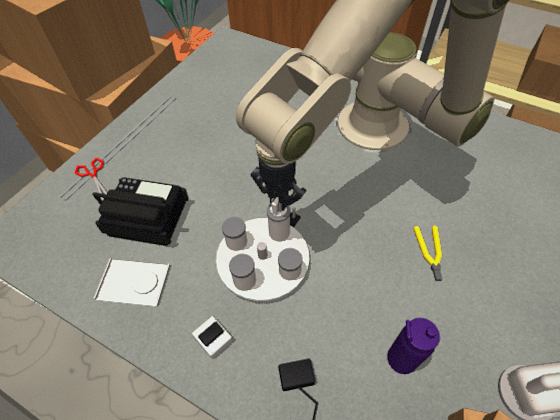

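The wrist view has the bar (column 281) in line with the post (281,97). In the scene view the bottle, cutters and splicer sit at the same pixels as at the start. I hand it in now, still gripping.

```bash
python3 -c "
from station import r
print(r.close_job())"
```

```text
the job is handed in; nothing more can be done
None
```

The sleeve dispenser now stands in front, in line with the pointer, with its chute pointing straight outward. I handed the job in at about 8 s with the fingers still holding the grip bar; no verdict was reported.

I pinched the grip bar across its 12 mm and led it round the carousel's axis (about 2.06 rad counterclockwise) while turning the gripper about 44°. That one move set both the turntable and the chute.

**Last checks:**

| Check | Result | Limit |
|---|---|---|
| Dispenser heading (from the lids) against the pointer heading | 3.109 rad against about 3.107 rad | 0.1 rad |
| Grip point against the line to the pointer | about 0.1 mm off, from measurements that agree to about 2 mm | 7.8 mm |
| Chute heading (from the gripper's angle) | 3.108 rad, about 0 rad from outward | 0.14 rad |
| Arm joint speeds | 0.002 rad/s at most; turntable speed itself not measured | 0.08 rad/s (turntable) |
| Grip | set to 40 N, fingers stopped on the bar at 11.7 mm; contact force not measured directly | 1.5 N |
| Wrist force | about 8 N | 120 N |

- **Bystanders:** the drinking bottle, side cutters and splicing machine look unmoved in the last picture. I compared them by eye only.
- **Disagreement:** after the main swing, the lids showed the turntable about 0.02 rad short of the front line, so I trimmed it by 1.6 mm. The pointer and centre estimates from the different cameras differed by up to about 2 mm.

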